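Put the bisque lids on their pots

ROBOT

A 7-joint arm with a two-finger parallel gripper is mounted at the origin on the work surface. World frame = base frame: x ahead of the robot, y to its left, z up, the work surface at z = 0. Lengths are in mm, angles in rad, forces in N, time in s.
With the tool pointing down it reaches from about 400 to 900 mm from the base axis. Payload 5.5 kg.
Tool frame: the origin (TCP) lies midway between the tips of the shut fingers; the grasp point (between the pads) lies bot.pinch_z behind it (bot.pinch_z is the distance from the TCP to the grasp point, in mm); z points along the fingers, y is the line along which they close (so a half turn about z gives the same grasp; the last joint's range is limited). The gripper opens to 92 mm and grips with 3 to 60 N. Pads are 19 mm wide; open, the fingers measure 130 mm over their backs; the gripper's body (75 mm by 190 mm) begins 47 mm behind the grasp point.
Start: joints at [-0.856, 0.501, -0.427, 1.55, 0.221, 1.138, -0.21], TCP at [283.745, 584.798, 226.729] pointing down, gripper open.
Joint ranges: [-2.88, 2.88], [-0.31, 2.03], [-1.54, 1.56], [0.2, 2.42], [-1.41, 4.55], [0.19, 2.02], [-2.57, 2.57]. Speed limits (rad/s): [2.57, 2.57, 3.14, 3.14, 3.14, 3.14, 3.14].

INTERFACE

Orientations are given as a unit quaternion [x, y, z, w].
In Python, from workcell import status, capture, ticket, bot gives the robot as it stands.
- The arm moves only by the tool jog_arm, never from a script. Its argument "steps" is text: rows parted by semicolons, each of 6 numbers parted by spaces: the shift along the tool's x, y, z in mm, then the turn, a rotation vector about the tool's x, y, z in degrees. A call has 1 to 12 rows; each row is the pose to reach, as a shift and turn from the pose commanded when the call began, along the tool's axes at that moment; what a row does not reach only later rows make up. A row lasts 1/12 s, in which the tool goes at most 41.7 mm and 7.16 degrees, less where a joint would pass 70% of its speed; a pose out of reach is approached as far as the arm can. A call with a gripper value outside its range is refused whole. "hand" is the closure, from -1 (fully open) to 1 (shut), so that 0 is half open, set as the call begins (left out, the last holds). The fingers move at their own pace and stop on an object; the grip force is fixed at half the most. Time passes only in rows, so rows that repeat a pose let the fingers close. It gives the time, the measured TCP pose, the force, the opening and the grip force at its end, in the units of the state.
- status.state(): the state, without advancing time (a new reading comes with each control period).
- capture(name): name is "side" or "top"; returns a dict with "image" (480x640x3 uint8, blue, green, red), "vfov" (degrees; the focal length in pixels is half the picture's height over the tangent of half this angle, whatever the lens; pixels are square), "cx", "cy" (the principal point, pixels), "k1" (the pictures are not rectified: a ray, as slopes to the right and down, at radius r is drawn at 1 + k1 r^2 times it, then the intrinsics apply), "R" (3x3) and "t" (3): a world point X has camera coordinates R X + t. Camera axes: x right, y down, z forward; pixel columns grow to the right and rows downward; lengths in mm; the calibration is good to about 2 mm. A picture is of the moment at which its call begins. There is no depth.
- ticket.sign_off(): hands the job in; it is judged then, once.
The state is a dict: "time": time; "q": joint angles; "joint_vel": joint speeds; "joint_torque": joint torques, N m; "eef_pos": TCP position; "orientation": TCP orientation; "force": force on the tool from outside, world axes, zero at the start; "torque": the same for the moment, N m; "finger_gap": finger opening in mm; "gripper_force": force on a finger pad.
Only numpy, scipy, OpenCV 4.12 (cv2) and the standard library are available. Lean on these libraries where they do the work, as an engineer would, in place of code of your own. Each camera call takes 0.05 s, during which the arm holds its last target. There are 200 camera calls.

TASK

Four bisque-fired pots and their four lids stand mixed up on the studio bench: put each lid on the pot of its own shape and size, centred and sitting flat on the rim, the square lids turned so that their edges run along their pot's walls. Set the lids down rather than dropping them, and leave the pots, the kiln prop and the little bowl standing where they are.

Things in the scene. Friction and masses are not known exactly. Their poses are not given: they have to be found in the camera images.
- lid_round_large_knob (a point): Loose large round lid of buff bisque clay, about 130 g: flat round plate 92 mm diameter, 7 mm thick; under it a round boss 56 mm diameter, 5 mm deep, on which it stands; on top an upright central round knob, 22 mm diameter, 40 mm tall. Point: on the knob's axis, 22 mm above the plate's top, 18 mm below the knob's top, 34 mm above the underside; z up.
- lid_round_small_knob (a point): Loose small round lid of buff bisque clay, about 70 g: flat round plate 64 mm diameter, 7 mm thick; under it a round boss 30 mm diameter, 5 mm deep, on which it stands; on top an upright central round knob, 22 mm diameter, 40 mm tall. Point: on the knob's axis, 22 mm above the plate's top, 18 mm below the knob's top, 34 mm above the underside; z up.
- lid_square_large_knob (a point): Loose large square lid of buff bisque clay, about 150 g: flat square plate 88 x 88 mm, 7 mm thick; under it a square boss 52 x 52 mm, 5 mm deep, on which it stands; on top an upright central round knob, 22 mm diameter, 40 mm tall. Point: on the knob's axis, 22 mm above the plate's top, 18 mm below the knob's top, 34 mm above the underside; z up. x and y parallel to the lid's edges.
- lid_square_small_knob (a point): Loose small square lid of buff bisque clay, about 80 g: flat square plate 62 x 62 mm, 7 mm thick; under it a square boss 28 x 28 mm, 5 mm deep, on which it stands; on top an upright central round knob, 22 mm diameter, 40 mm tall. Point: on the knob's axis, 22 mm above the plate's top, 18 mm below the knob's top, 34 mm above the underside; z up. x and y parallel to the lid's edges.
- pot_round_large_rim (a point): The large round pot, loose, same buff clay, standing open on the bench: 84 mm outside diameter, 72 mm tall, straight round mouth 72 mm diameter. The point is the centre of the mouth, level with the rim's top; z is up. Its lid belongs on it with the boss inside the mouth (8 mm of play all round) and the plate flat on the rim, the lid's knob point then 29 mm above this point.
- pot_round_small_rim (a point): The small round pot, loose, same buff clay, standing open on the bench: 56 mm outside diameter, 76 mm tall, straight round mouth 46 mm diameter. The point is the centre of the mouth, level with the rim's top; z is up. Its lid belongs on it with the boss inside the mouth (8 mm of play all round) and the plate flat on the rim, the lid's knob point then 29 mm above this point.
- pot_square_large_rim (a point): The large square pot, loose, same buff clay, standing open on the bench: 80 x 80 mm outside, 68 mm tall, straight square mouth 68 x 68 mm. The point is the centre of the mouth, level with the rim's top; z is up. Its lid belongs on it with the boss inside the mouth (8 mm of play all round) and the plate flat on the rim, the lid's knob point then 29 mm above this point. x and y parallel to the walls.
- pot_square_small_rim (a point): The small square pot, loose, same buff clay, standing open on the bench: 54 x 54 mm outside, 74 mm tall, straight square mouth 44 x 44 mm. The point is the centre of the mouth, level with the rim's top; z is up. Its lid belongs on it with the boss inside the mouth (8 mm of play all round) and the plate flat on the rim, the lid's knob point then 29 mm above this point. x and y parallel to the walls.
- kiln_prop: Bystander: a cream kiln prop, an upright loose cylinder of 34 mm diameter, 50 mm tall, standing among the pots. Origin at the centre of its underside.
- bowl: Bystander: a little loose bisque bowl, shallow, 50 mm across the rim, 20 mm tall, standing among the pots. Origin at the centre of its underside. (Other low tools and tiles, under 40 mm tall, lie about; taller equipment only at the table's edges.)
Things that resemble listed ones, but are neither listed nor needed, are in the scene too. Leave any purple or turquoise look-alike of the part that bears lid_square_small_knob alone.

How it is judged (in metres and radians):
At the end, for the whole second after the job is handed in: Each lid rests released on the pot of its own shape and size: centres within 10 mm, flat on the rim (height within 3 mm; lid and pot within 0.06 rad of level), square lids' edges within 0.22 rad of parallel with their pot's walls, all at rest (horizontal distance between lid_round_large_knob and pot_round_large_rim below 0.01 m and z of lid_round_large_knob in the frame of pot_round_large_rim between 0.026 and 0.032 m and angle between each of lid_round_large_knob, pot_round_large_rim, lid_round_small_knob, pot_round_small_rim, lid_square_large_knob, pot_square_large_rim, lid_square_small_knob, pot_square_small_rim's own z axis and vertical below 0.06 rad and linear speed of each of lid_round_large, lid_round_small, lid_square_large, lid_square_small below 0.02 m/s and horizontal distance between lid_round_small_knob and pot_round_small_rim below 0.01 m and z of lid_round_small_knob in the frame of pot_round_small_rim between 0.026 and 0.032 m and horizontal distance between lid_square_large_knob and pot_square_large_rim below 0.01 m and z of lid_square_large_knob in the frame of pot_square_large_rim between 0.026 and 0.032 m and (angle between the x axis of lid_square_large_knob and the x axis of pot_square_large_rim, either way round below 0.22 rad or angle between the x axis of lid_square_large_knob and the y axis of pot_square_large_rim, either way round below 0.22 rad) and horizontal distance between lid_square_small_knob and pot_square_small_rim below 0.01 m and z of lid_square_small_knob in the frame of pot_square_small_rim between 0.026 and 0.032 m and (angle between the x axis of lid_square_small_knob and the x axis of pot_square_small_rim, either way round below 0.22 rad or angle between the x axis of lid_square_small_knob and the y axis of pot_square_small_rim, either way round below 0.22 rad)); the robot touches nothing.
It fails at once if a lid is dropped (falls free faster than 0.7 m/s, about 25 mm of fall) ((linear speed of lid_round_large above 0.7 m/s and contact force between the fingers and lid_round_large below 0.05 N) or (linear speed of lid_round_small above 0.7 m/s and contact force between the fingers and lid_round_small below 0.05 N) or (linear speed of lid_square_large above 0.7 m/s and contact force between the fingers and lid_square_large below 0.05 N) or (linear speed of lid_square_small above 0.7 m/s and contact force between the fingers and lid_square_small below 0.05 N)).
It fails at once if a pot is shifted more than 40 mm (distance of any of pot_round_large_rim, pot_round_small_rim, pot_square_large_rim, pot_square_small_rim from where it was at the start of the episode above 0.04 m).
It fails at once if the kiln prop or the little bowl is shifted more than 40 mm (distance of any of kiln_prop, bowl from where it was at the start of the episode above 0.04 m).
It also fails if it takes over 125 s, if anything falls off the work surface, if the arm or the gripper's body presses on something with over 40 N, if the wrist force passes 120 N, or if a joint passes its speed limit or range.

## Working session

There is one attempt and no reset: what is moved stays moved. The work goes in short steps, Python scripts to look and compute and a tool call to move; the robot and the scene stay as the last step left them, time stands still between calls to the robot, and variables do not carry over. Pictures are saved under pics/ and viewed, at most 14 in all, crops included, and the job is handed in when it is done.

Besides the shell and the picture viewer there is one more tool, called after "Call:" as name(argument=value, ...) on one line, values as JSON. jog_arm: Moves the arm, as the interface text tells. Its arguments: {"type":"object","properties":{"steps":{"type":"string"},"hand":{"type":"number"}},"required":["steps"]}

```bash
ls; mkdir -p pics
python3 - <<'E'
from workcell import status,capture,bot
import cv2
print(status.state(), bot.pinch_z)
for n in("top","side"):
    c=capture(n); cv2.imwrite(f"pics/{n}0.png",c["image"]); print({k:v for k,v in c.items() if k!="image"})
E
```

```text
pics
{'time': 0.0, 'q': array([-0.85577753,  0.50184592, -0.42678548,  1.55144559,  0.22082346,
        1.13830913, -0.21025334]), 'joint_vel': array([ 1.50000741e-03, -5.39961842e-05,  2.38303238e-04,  1.26098151e-03,
        9.63614397e-04,  6.61062521e-06, -3.24984718e-05]), 'joint_torque': array([-1.11490881e-03, -5.66603100e+01, -5.81642970e+00, -2.79108131e+01,
       -6.84182276e-02,  3.08341160e-02,  1.79543285e-04]), 'eef_pos': array([283.53560084, 584.11949103, 225.68090478]), 'orientation': array([ 2.23941241e-01,  9.74602162e-01, -9.43815899e-04, -2.37814259e-04]), 'force': array([-0.64362493, -0.11594624,  0.39898557]), 'torque': array([-0.02181709,  0.00688724,  0.04125747]), 'gripper_force': 0.0, 'finger_gap': 92.00540029335163} 18.8
{'vfov': 49.49529131324672, 'cx': 316.2814470768818, 'cy': 242.60552866245285, 'k1': -0.0006531338576093924, 'R': array([[ 0.02761312, -0.99960987,  0.00419701],
       [-0.99746526, -0.02782883, -0.06548756],
       [ 0.06557881, -0.00237805, -0.99784456]]), 't': array([  27.30088005,  483.66336912, 1117.61641051])}
{'vfov': 50.79971557338765, 'cx': 307.0465773485703, 'cy': 239.56111480115501, 'k1': -0.00916281851429995, 'R': array([[ 0.93616648, -0.35153656, -0.00378982],
       [-0.19364112, -0.50662253, -0.8401409 ],
       [ 0.29342024,  0.78724562, -0.54235496]]), 't': array([-424.47183864,  178.13966827,  838.91147815])}
```

View pics/top0.png

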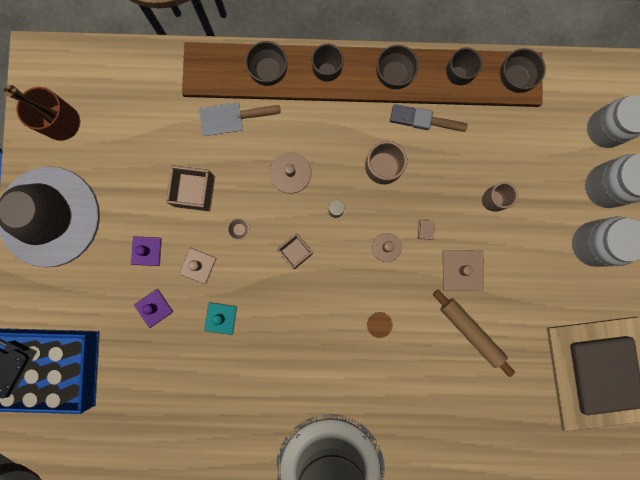

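View pics/side0.png

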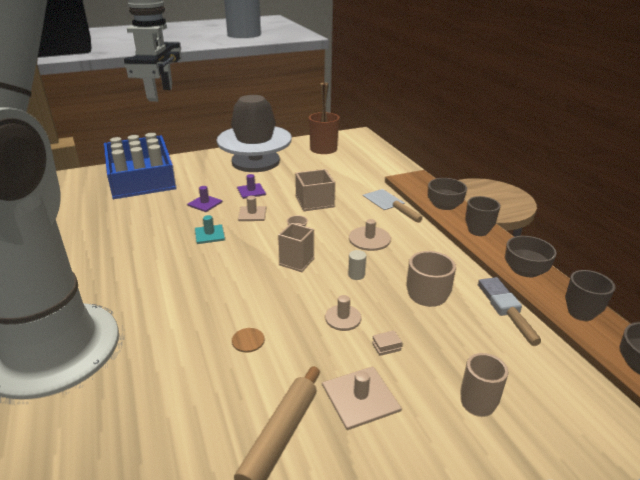

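The top view shows all the parts. Lids are round large (291,172), round small (387,247), square large (463,270) and square small (198,266). Pots are round large (386,162), round small (501,196), square large (190,188) and square small (295,251). The prop is at (336,208) and the bowl at (238,229). Next I'll zoom in on the pots and a colour mask.

Run:
```python
import cv2,numpy as np
im=cv2.imread("pics/top0.png")
h=cv2.cvtColor(im,cv2.COLOR_BGR2HSV); lab=cv2.cvtColor(im,cv2.COLOR_BGR2LAB).astype(int)
for n,(u,v) in dict(lidrl=(280,180),lidsq=(450,260),wood1=(340,290),wood2=(250,200),rimwall=(386,162)).items(): print(n,h[v,u],lab[v,u])
b=lab[...,2]-128
m=((b<20)&(lab[...,1]>131)&(lab[...,0]>60)).astype(np.uint8)*255
T=[];
for u,v in[(386,162),(501,196),(190,188),(295,251)]:
    c=im[v-25:v+25,u-25:u+25]; T.append(np.vstack([cv2.resize(c,(200,200),interpolation=cv2.INTER_CUBIC)]))
row=np.hstack(T)
full=cv2.cvtColor(cv2.resize(m[130:345,120:530],(800,400)),cv2.COLOR_GRAY2BGR)
cv2.imwrite("pics/z1.png",np.vstack([row,full]))
```

```text
lidrl [ 14  79 155] [142 135 144]
lidsq [ 13  87 141] [128 135 144]
wood1 [ 18 101 152] [140 132 151]
wood2 [ 18 100 156] [143 132 151]
rimwall [ 14  89 140] [127 135 145]
```

View pics/z1.png

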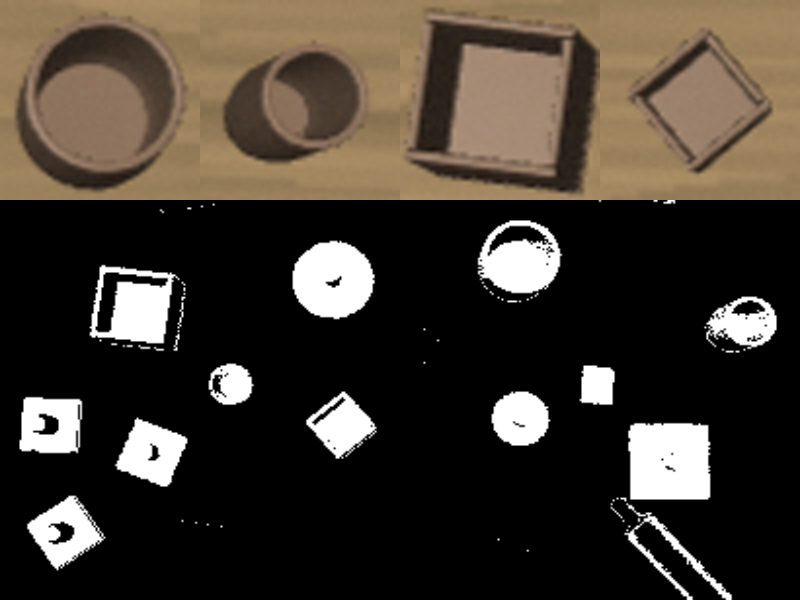

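The crops are at 4x. Reading the rim outlines off them gives these pot centres in full-image pixels, each at its rim height:

| Pot | Rim centre (px) | Wall angle in image |
|---|---|---|
| Round large | (386.8, 160.9) | – |
| Round small | (504.4, 194.9) | – |
| Square large | (187.6, 186.1) | about 7° |
| Square small | (295.1, 250.5) | about 49° |

The mask isolates the lids cleanly.

```bash
cat > h.py <<'E'
import numpy as np,cv2
from scipy.spatial.transform import Rotation as Ro
from workcell import status,capture
def ray(c,uv,z):
    f=240/np.tan(np.radians(c["vfov"]/2))
    d=(np.atleast_2d(uv)-[c["cx"],c["cy"]])/f; s=d.copy()
    for _ in range(5): s=d/(1+c["k1"]*(s**2).sum(1,keepdims=True))
    R=np.array(c["R"]); D=np.c_[s,np.ones(len(s))]@R; C=-R.T@np.array(c["t"])
    return (C+D*((z-C[2])/D[:,2])[:,None])[:,:2]
def buff(im):
    l=cv2.cvtColor(im,cv2.COLOR_BGR2LAB).astype(int)
    m=((l[...,2]<148)&(l[...,1]>131)&(l[...,0]>60)).astype(np.uint8)*255
    return cv2.morphologyEx(m,cv2.MORPH_OPEN,np.ones((3,3)))
def yaw():
    x=Ro.from_quat(status.state()["orientation"]).apply([1,0,0]); return np.degrees(np.arctan2(x[1],x[0]))
def go(x,y,z,yw=None):
    """print tool-axis shift and turn from the present pose to world x,y,z, tool-x yaw yw (deg)"""
    s=status.state(); r=Ro.from_quat(s["orientation"])
    d=np.array([x,y,z])-s["eef_pos"]
    # treat tool as pointing exactly down
    a=np.radians(yaw()); X=np.array([np.cos(a),np.sin(a),0]); Z=np.array([0,0,-1.]); Y=np.cross(Z,X)
    t=0 if yw is None else -((yw-yaw()+180)%360-180)
    print("shift",np.round([d@X,d@Y,d@Z],1),"turn z",round(t,1),"yaw now",round(yaw(),1))
E
python3 - <<'E'
from h import *
c=capture("top"); m=buff(c["image"])
for n,p,size in[("rl",(291,172),92),("rs",(387,247),64),("sl",(463,270),88),("ss",(198,266),62)]:
    k,l,st,ce=cv2.connectedComponentsWithStats(m); i=np.argmin([np.hypot(*(np.array(ce[j])-p))+1e3*(st[j,4]<200) for j in range(k)])
    ct=max(cv2.findContours((l==i).astype(np.uint8),cv2.RETR_EXTERNAL,cv2.CHAIN_APPROX_NONE)[0],key=len)
    w=ray(c,ct[:,0].astype(float),12).astype(np.float32)
    (cx,cy),(a,b),an=cv2.minAreaRect(w); print(n,"lid",np.round([cx,cy,a,b,an%90],1))
K=lambda l:np.array(l,float)
P=dict(rl=([[386.8,160.9]],72),rs=([[504.4,194.9]],76),
 sl=(K([[28,10],[178,30],[156,175],[8,160]])/4-.4+[165,163],68),ss=(K([[108,32],[171,104],[97,165],[32,97]])/4-.4+[270,226],74))
for n,(q,z) in P.items():
    w=ray(c,K(q),z); e=np.roll(w,-1,0)-w
    print(n,"pot",w.mean(0).round(1),np.round(np.degrees(np.arctan2(e[:,1],e[:,0]))%90,1),np.hypot(*e.T).round(1))
print(ray(c,[[336,205],[238,229]],40))
go(500,200,200,180)
E
```

```text
rl lid [636.2 101.8  91.3  90.4   1.6]
rs lid [ 477.7 -111.8   61.3   61.3    1.6]
sl lid [ 432.2 -279.8   87.1   89.7    1.6]
ss lid [425.9 298.1  63.3  62.7  69.9]
rl pot [ 654.3 -101.9] [0.] [0.]
rs pot [ 588.9 -346.9] [0.] [0.]
sl pot [590.3 312.6] [84.  83.8 85.8 85.1] [79.3 77.1 77.6 79.6]
ss pot [461.5  84.1] [42.8 41.1 45.4 42.3] [49.5 49.4 48.5 51.6]
[[562.95459706   0.80044986]
 [505.53997454 208.45630515]]
shift [-362.5 -251.3   25.9] turn z -25.9 yaw now 154.1
```

```bash
python3 -c "
from h import *
go(426,298,120,180)"
```

```text
shift [-253.1 -195.4  105.9] turn z -25.9 yaw now 154.1
```

Call:
jog_arm(steps="-8 -6 0 0 0 -1; -25 -20 5 0 0 -3; -50 -39 15 0 0 -6; -80 -62 30 0 0 -9; -110 -85 45 0 0 -12; -140 -108 60 0 0 -15; -170 -131 74 0 0 -18; -200 -154 86 0 0 -21; -228 -176 96 0 0 -24; -245 -189 103 0 0 -25.5; -253 -195 106 0 0 -26; -253 -195 106 0 0 -26", hand=-1)

```text
time: 1.15
eef_pos: [427.3, 294.8, 119.5]
orientation: [0.002, 1.0, -0.001, -0.001]
force: [0.7, 0.8, 0.4]
finger_gap: 92.1
gripper_force: 0.0
```

Run:
```python
from h import *
go(426,298,18,180)
c=capture("side"); i=c["image"]; cv2.imwrite("pics/s1.png",cv2.resize(i[130:290,130:350],(800,582)))
```

```text
shift [  1.3   3.2 101.5] turn z -0.2 yaw now 179.8
```

View pics/s1.png

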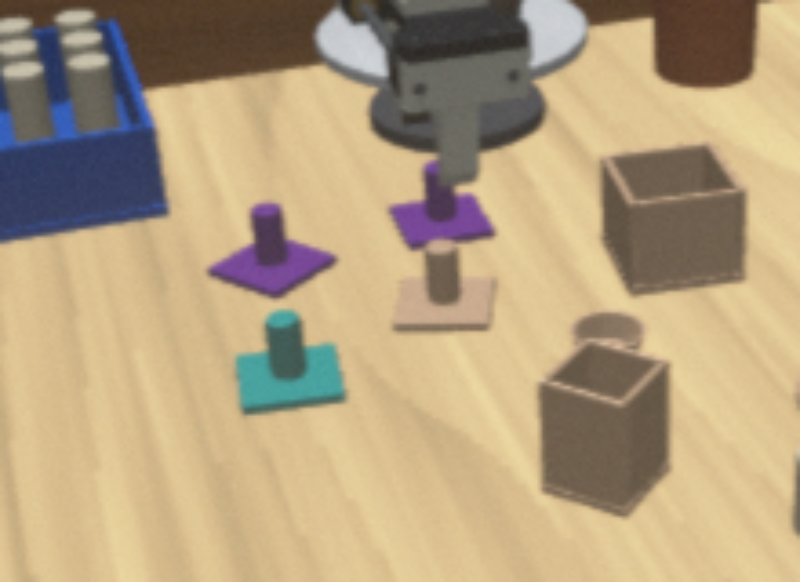

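The gripper hangs above the small square lid (crop (440,290)), with nothing in the way below, so I'll descend. The eef reads 294.8 in y against a target of 298.

Call:
jog_arm(steps="1 3 15 0 0 0; 1 3 40 0 0 0; 1 3 65 0 0 0; 1 3 85 0 0 0; 1 3 97 0 0 0; 1 3 101 0 0 0; 1 3 101 0 0 0; 1 3 101 0 0 0")

```text
time: 1.87
eef_pos: [425.4, 303.1, 20.5]
orientation: [-0.001, 1.0, 0.0, 0.0]
force: [0.3, -0.5, 0.8]
finger_gap: 91.6
gripper_force: 0.0
```

Call:
jog_arm(steps="0 0 0 0 0 0; 0 0 0 0 0 0; 0 0 0 0 0 0; 0 0 0 0 0 0; 0 0 0 0 0 0; 0 0 0 0 0 0; 0 0 0 0 0 0; 0 0 0 0 0 0; 0 0 0 0 0 0; 0 0 0 0 0 0", hand=1)

```text
time: 2.7
eef_pos: [425.2, 301.9, 19.7]
orientation: [-0.001, 1.0, -0.0, -0.0]
force: [-0.4, -0.1, -0.8]
finger_gap: 29.9
gripper_force: 0.0
```

Call:
jog_arm(steps="0 0 0 0 0 0; 0 0 0 0 0 0; 0 0 0 0 0 0; 0 0 0 0 0 0; 0 0 0 0 0 0; 0 0 0 0 0 0")

```text
time: 3.2
eef_pos: [425.2, 301.9, 19.7]
orientation: [-0.001, 1.0, 0.0, -0.0]
force: [0.6, -0.2, -1.3]
finger_gap: 21.4
gripper_force: 30.0
```

Run:
```python
from h import *
for _ in range(3):
    s=status.state(); print(s["eef_pos"].round(1),s["finger_gap"],s["gripper_force"],s["force"]); capture("top")
m=buff(capture("top")["image"])
go(461.5,84.1,180,180-27)
```

```text
[425.2 301.9  19.7] 21.389617570648387 29.998090267181396 [ 0.55426819 -0.2155503  -1.32709573]
[425.2 302.   19.7] 21.324293961558332 29.998165369033813 [ 0.43903734 -0.35455644 -0.81996128]
[425.1 302.   19.7] 21.276990429593283 29.9981090426445 [-0.40627153  0.2755209  -0.64395971]
shift [ -35.9 -217.9 -160.3] turn z 27.1 yaw now -179.9
```

Gripped, gap 21 mm at 30 N. Now I'll lift and carry with a 27° turn.

Call:
jog_arm(steps="0 0 -5 0 0 0; 0 0 -20 0 0 0; 0 0 -45 0 0 0; 0 0 -75 0 0 0; 0 0 -105 0 0 0; 0 0 -130 0 0 0; 0 0 -148 0 0 0; 0 0 -158 0 0 0; 0 0 -160 0 0 0; 0 0 -160 0 0 0")

```text
time: 4.23
eef_pos: [425.4, 301.9, 180.0]
orientation: [-0.001, 1.0, 0.0, 0.0]
force: [-0.3, 0.4, -1.1]
finger_gap: 21.4
gripper_force: 30.0
```

Call:
jog_arm(steps="-1 -5 0 0 0 2; -3 -20 0 0 0 5; -7 -45 0 0 0 8; -12 -72 0 0 0 11; -17 -100 0 0 0 14; -21 -128 0 0 0 17; -25 -155 0 0 0 20; -29 -180 0 0 0 23; -33 -200 0 0 0 25; -35 -213 0 0 0 27; -36 -218 0 0 0 27; -36 -218 0 0 0 27")

```text
time: 5.23
eef_pos: [461.3, 82.4, 179.0]
orientation: [0.234, 0.972, -0.0, -0.001]
force: [0.4, 0.5, -0.6]
finger_gap: 21.9
gripper_force: 30.0
```

Call:
jog_arm(steps="0 0 0 0 0 0; 0 0 0 0 0 0; 0 0 0 0 0 0")

```text
time: 5.48
eef_pos: [461.4, 85.5, 179.6]
orientation: [0.231, 0.973, 0.0, -0.0]
force: [-0.1, 0.8, -1.2]
finger_gap: 21.5
gripper_force: 30.0
```

Run:
```python
from h import *
s=status.state(); print(s["eef_pos"].round(1),s["finger_gap"],s["gripper_force"])
go(461.5,84.1,89,153)
c=capture("side"); i=c["image"]; cv2.imwrite("pics/s2.png",cv2.resize(i[130:290,190:410],(800,582)))
```

```text
[461.4  85.5 179.6] 21.466072845733304 29.998111724853516
shift [-0.7 -1.2 90.6] turn z 0.3 yaw now 153.3
```

View pics/s2.png

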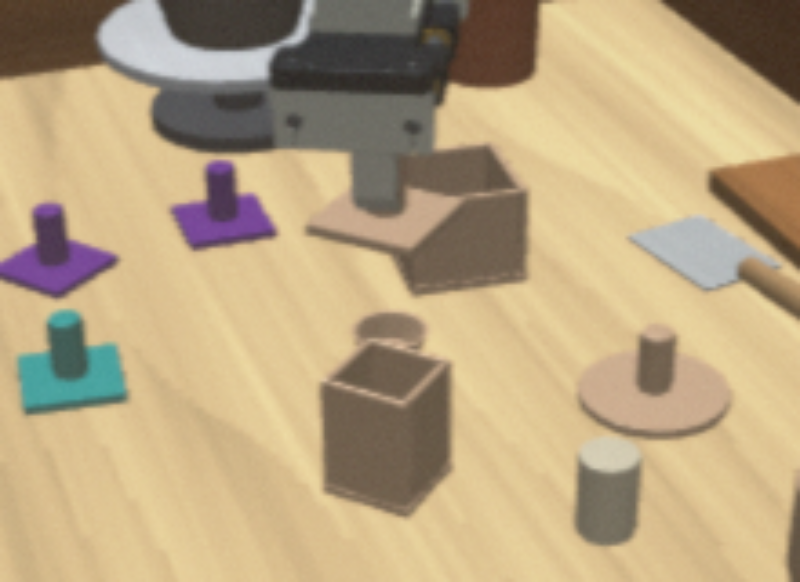

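The lid hangs level above the small square pot, plate near crop (385,216) and mouth near (387,372), with edges parallel. I'll lower it.

Call:
jog_arm(steps="-1 -1 8 0 0 0; -1 -1 25 0 0 0; -1 -1 45 0 0 0; -1 -1 62 0 0 0; -1 -1 74 0 0 0; -1 -1 82 0 0 0; -1 -1 86 0 0 0; -1 -1 89 0 0 0; -1 -1 91 0 0 0; -1 -1 91 0 0 0; -1 -1 91 0 0 0")

```text
time: 6.45
eef_pos: [462.6, 82.8, 89.2]
orientation: [0.232, 0.973, 0.0, 0.0]
force: [-0.5, 0.2, -0.4]
finger_gap: 21.5
gripper_force: 30.0
```

Run:
```python
from h import *
s=status.state(); print(s["eef_pos"].round(1),s["finger_gap"],s["force"])
c=capture("side"); i=c["image"]; cv2.imwrite("pics/s3.png",cv2.resize(i[190:290,230:370],(800,571)))
```

```text
[462.6  82.8  89.2] 21.475086613489957 [-0.45358937  0.18578628 -0.41888257]
```

View pics/s3.png

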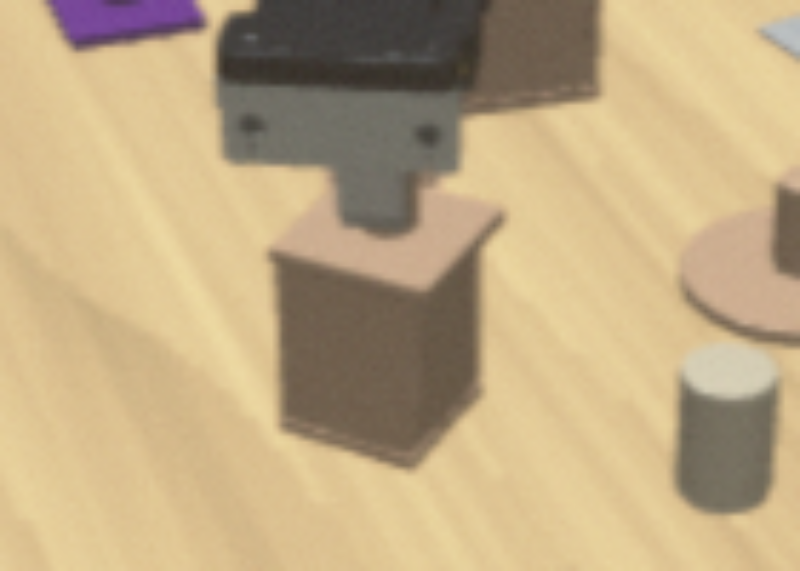

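The lid sits at the rim, centred to a few mm, with edges along the walls. I'll go down 1 mm more and release.

Call:
jog_arm(steps="0 0 1 0 0 0; 0 0 1 0 0 0; 0 0 1 0 0 0")

```text
time: 6.75
eef_pos: [462.7, 82.7, 88.6]
orientation: [0.233, 0.973, 0.0, 0.001]
force: [-1.3, -1.0, 5.6]
finger_gap: 21.5
gripper_force: 30.0
```

Call:
jog_arm(steps="0 0 0 0 0 0; 0 0 0 0 0 0; 0 0 0 0 0 0; 0 0 0 0 0 0; 0 0 0 0 0 0; 0 0 0 0 0 0; 0 0 -10 0 0 0; 0 0 -30 0 0 0; 0 0 -60 0 0 0; 0 0 -80 0 0 0; 0 0 -90 0 0 0; 0 0 -90 0 0 0", hand=-1)

```text
time: 7.75
eef_pos: [464.0, 83.0, 180.4]
orientation: [0.233, 0.973, 0.001, 0.002]
force: [0.7, -0.5, -0.7]
finger_gap: 91.1
gripper_force: 0.0
```

Run:
```python
from h import *
go(636,101.8,120,180)
```

```text
shift [-144.9   94.6   60.4] turn z -26.9 yaw now 153.1
```

Call:
jog_arm(steps="-5 3 0 0 0 -2; -18 12 0 0 0 -6; -40 26 0 0 0 -10; -65 42 0 0 0 -14; -90 58 5 0 0 -18; -112 73 20 0 0 -22; -130 85 35 0 0 -25; -140 91 50 0 0 -27; -145 95 58 0 0 -27; -145 95 60 0 0 -27; -145 95 60 0 0 -27; -145 95 60 0 0 -27")

```text
time: 8.75
eef_pos: [633.4, 102.0, 117.7]
orientation: [-0.001, 1.0, -0.0, -0.001]
force: [0.7, 0.6, 0.9]
finger_gap: 91.8
gripper_force: 0.0
```

Run:
```python
from h import *
go(636,101.8,18,180)
```

```text
shift [-2.6 -0.2 99.7] turn z 0.1 yaw now -179.9
```

Call:
jog_arm(steps="-1 0 15 0 0 0; -2 0 40 0 0 0; -2 0 65 0 0 0; -2 0 85 0 0 0; -2 0 95 0 0 0; -2 0 99 0 0 0; -2 0 99 0 0 0; -2 0 99 0 0 0; -2 0 99 0 0 0")

```text
time: 9.5
eef_pos: [637.7, 102.1, 20.4]
orientation: [-0.001, 1.0, 0.0, 0.001]
force: [0.3, 0.2, 0.6]
finger_gap: 91.8
gripper_force: 0.0
```

Call:
jog_arm(steps="0 0 0 0 0 0; 0 0 0 0 0 0; 0 0 0 0 0 0; 0 0 0 0 0 0; 0 0 0 0 0 0; 0 0 0 0 0 0; 0 0 0 0 0 0; 0 0 0 0 0 0; 0 0 0 0 0 0; 0 0 0 0 0 0; 0 0 0 0 0 0; 0 0 0 0 0 0", hand=1)

```text
time: 10.5
eef_pos: [636.4, 102.0, 18.7]
orientation: [-0.001, 1.0, 0.0, 0.0]
force: [0.3, 1.0, 0.1]
finger_gap: 21.4
gripper_force: 30.0
```

Call:
jog_arm(steps="0 0 0 0 0 0; 0 0 0 0 0 0; 0 0 0 0 0 0")

```text
time: 10.75
eef_pos: [636.4, 101.9, 18.7]
orientation: [-0.001, 1.0, 0.0, 0.0]
force: [-1.4, -0.0, 0.1]
finger_gap: 21.3
gripper_force: 30.0
```

Run:
```python
from h import *
go(654.3,-101.9,180)
```

```text
shift [ -17.5 -203.8 -161.3] turn z 0 yaw now -179.9
```

Call:
jog_arm(steps="0 0 -5 0 0 0; 0 0 -20 0 0 0; 0 0 -45 0 0 0; 0 0 -75 0 0 0; 0 0 -105 0 0 0; 0 0 -130 0 0 0; 0 0 -148 0 0 0; 0 0 -158 0 0 0; 0 0 -161 0 0 0; 0 0 -161 0 0 0")

```text
time: 11.58
eef_pos: [636.7, 101.7, 180.7]
orientation: [-0.001, 1.0, -0.0, 0.001]
force: [0.5, 0.1, -1.3]
finger_gap: 21.5
gripper_force: 30.0
```

Call:
jog_arm(steps="-1 -5 0 0 0 0; -2 -20 0 0 0 0; -4 -42 0 0 0 0; -6 -68 0 0 0 0; -9 -95 0 0 0 0; -11 -122 0 0 0 0; -13 -148 0 0 0 0; -15 -172 0 0 0 0; -17 -190 0 0 0 0; -18 -200 0 0 0 0; -18 -204 0 0 0 0; -18 -204 0 0 0 0")

```text
time: 12.58
eef_pos: [654.0, -103.8, 178.6]
orientation: [0.0, 1.0, 0.0, -0.001]
force: [-0.4, 0.7, -1.5]
finger_gap: 21.2
gripper_force: 30.0
```

Call:
jog_arm(steps="0 0 0 0 0 0; 0 0 0 0 0 0; 0 0 0 0 0 0; 0 0 0 0 0 0")

```text
time: 12.92
eef_pos: [654.9, -100.6, 179.8]
orientation: [-0.002, 1.0, 0.0, 0.0]
force: [-0.1, 0.1, -1.0]
finger_gap: 21.6
gripper_force: 30.0
```

Run:
```python
from h import *
go(654.3,-101.9,85.7)
print(status.state()["finger_gap"])
```

```text
shift [ 0.6 -1.3 94.1] turn z 0 yaw now -179.8
21.627077979173514
```

Call:
jog_arm(steps="0 -1 8 0 0 0; 1 -1 25 0 0 0; 1 -1 45 0 0 0; 1 -1 64 0 0 0; 1 -1 77 0 0 0; 1 -1 85 0 0 0; 1 -1 90 0 0 0; 1 -1 92 0 0 0; 1 -1 94 0 0 0; 1 -1 94 0 0 0; 1 -1 94 0 0 0; 1 -1 94 0 0 0")

```text
time: 13.92
eef_pos: [654.4, -103.3, 86.6]
orientation: [-0.001, 1.0, -0.0, 0.001]
force: [0.2, 0.3, -1.5]
finger_gap: 21.6
gripper_force: 30.0
```

Run:
```python
from h import *
s=status.state(); print(s["eef_pos"].round(1),s["finger_gap"],s["force"])
c=capture("side"); i=c["image"]; cv2.imwrite("pics/s4.png",cv2.resize(i[200:320,360:520],(800,600)))
```

```text
[ 654.4 -103.3   86.6] 21.610951030956667 [ 0.24931726  0.26264676 -1.54625369]
```

View pics/s4.png

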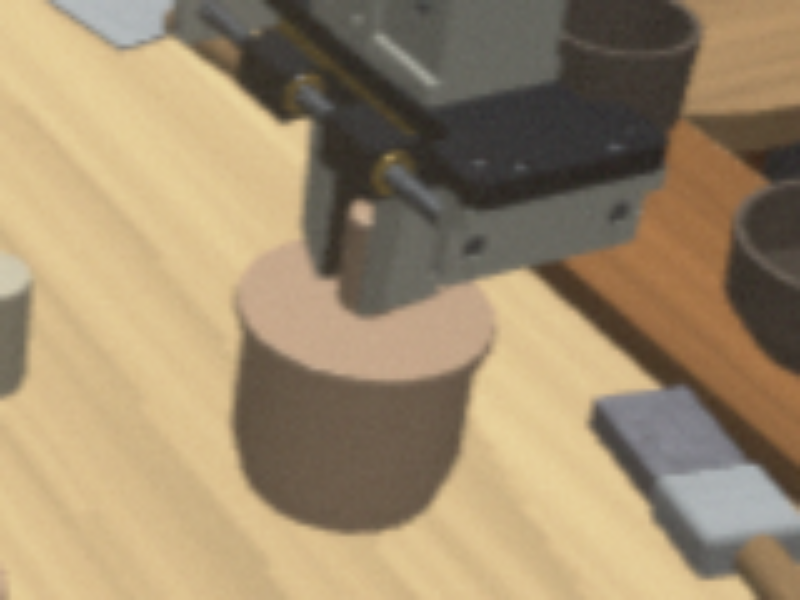

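The lid is at the rim but about 3 mm too far right in the image (plate edges at 237 and 493, pot walls at 240 and 470). I'll correct that, touch down and release.

Call:
jog_arm(steps="1 0 0 0 0 0; 2 1 0 0 0 0; 3 1 0 0 0 0; 3 1 0 0 0 0; 3 1 1 0 0 0; 3 1 1.5 0 0 0; 3 1 1.5 0 0 0; 3 1 1.5 0 0 0")

```text
time: 14.63
eef_pos: [650.8, -102.1, 85.7]
orientation: [-0.001, 1.0, -0.0, -0.0]
force: [-4.8, 0.5, 8.2]
finger_gap: 21.5
gripper_force: 30.0
```

Call:
jog_arm(steps="0 0 0 0 0 0; 0 0 0 0 0 0; 0 0 0 0 0 0; 0 0 0 0 0 0; 0 0 0 0 0 0; 0 0 0 0 0 0; 0 0 -10 0 0 0; 0 0 -30 0 0 0; 0 0 -60 0 0 0; 0 0 -80 0 0 0; 0 0 -90 0 0 0; 0 0 -90 0 0 0", hand=-1)

```text
time: 15.63
eef_pos: [652.9, -102.3, 177.8]
orientation: [-0.001, 1.0, -0.0, 0.003]
force: [0.1, -0.2, 1.3]
finger_gap: 91.1
gripper_force: 0.0
```

Run:
```python
from h import *
go(477.7,-111.8,120,180)
```

```text
shift [175.2  -9.1  57.8] turn z 0.1 yaw now -179.9
```

Call:
jog_arm(steps="5 0 0 0 0 0; 18 -1 0 0 0 0; 40 -2 0 0 0 0; 65 -3 0 0 0 0; 92 -5 3 0 0 0; 120 -6 13 0 0 0; 143 -7 27 0 0 0; 160 -8 40 0 0 0; 170 -9 51 0 0 0; 175 -9 57 0 0 0; 175 -9 58 0 0 0; 175 -9 58 0 0 0")

```text
time: 16.63
eef_pos: [475.4, -111.3, 115.4]
orientation: [-0.001, 1.0, 0.0, -0.001]
force: [0.3, -0.2, 1.0]
finger_gap: 91.7
gripper_force: 0.0
```

Call:
jog_arm(steps="0 0 15 0 0 0; 0 0 40 0 0 0; 0 0 65 0 0 0; 0 0 85 0 0 0; 0 0 97 0 0 0; 0 0 101 0 0 0; 0 0 101 0 0 0; 0 0 101 0 0 0; 0 0 101 0 0 0; 0 0 101 0 0 0")

```text
time: 17.47
eef_pos: [477.0, -111.7, 16.3]
orientation: [-0.001, 1.0, -0.0, 0.001]
force: [-0.3, -0.4, 0.1]
finger_gap: 91.9
gripper_force: 0.0
```

Run:
```python
from h import *
go(477.7,-111.8,18.5,180)
```

```text
shift [-0.7 -0.1 -2.2] turn z 0.1 yaw now -179.9
```

Call:
jog_arm(steps="-1 0 -2 0 0 0; -1 0 -2 0 0 0; -1 0 -2 0 0 0; -1 0 -2 0 0 0; -1 0 -2 0 0 0; -1 0 -2 0 0 0; -1 0 -2 0 0 0; -1 0 -2 0 0 0; -1 0 -2 0 0 0; -1 0 -2 0 0 0; -1 0 -2 0 0 0; -1 0 -2 0 0 0", hand=1)

```text
time: 18.47
eef_pos: [476.8, -111.5, 17.2]
orientation: [-0.001, 1.0, 0.0, -0.0]
force: [-0.2, 0.2, -1.0]
finger_gap: 21.3
gripper_force: 30.0
```

Call:
jog_arm(steps="0 0 0 0 0 0; 0 0 0 0 0 0; 0 0 0 0 0 0; 0 0 0 0 0 0")

```text
time: 18.8
eef_pos: [476.8, -111.5, 17.2]
orientation: [-0.001, 1.0, 0.0, -0.0]
force: [0.3, -0.2, 0.1]
finger_gap: 21.5
gripper_force: 30.0
```

Run:
```python
from h import *
go(588.9,-346.9,180)
```

```text
shift [-111.6 -235.6 -162.8] turn z 0 yaw now -179.9
```

Call:
jog_arm(steps="0 0 -5 0 0 0; 0 0 -20 0 0 0; 0 0 -45 0 0 0; 0 0 -75 0 0 0; 0 0 -105 0 0 0; 0 0 -130 0 0 0; 0 0 -148 0 0 0; 0 0 -160 0 0 0; 0 0 -163 0 0 0; 0 0 -163 0 0 0; 0 0 -163 0 0 0")

```text
time: 19.72
eef_pos: [476.2, -111.5, 179.7]
orientation: [-0.001, 1.0, 0.0, -0.0]
force: [-0.2, -0.1, -1.3]
finger_gap: 21.4
gripper_force: 30.0
```

Call:
jog_arm(steps="-3 -6 0 0 0 0; -10 -21 0 0 0 0; -22 -46 0 0 0 0; -37 -78 0 0 0 0; -52 -110 0 0 0 0; -67 -142 0 0 0 0; -82 -174 0 0 0 0; -95 -202 0 0 0 0; -105 -222 0 0 0 0; -110 -233 0 0 0 0; -112 -236 0 0 0 0; -112 -236 0 0 0 0")

```text
time: 20.72
eef_pos: [588.6, -349.4, 178.3]
orientation: [0.0, 1.0, 0.0, -0.001]
force: [-0.4, 0.5, -1.7]
finger_gap: 21.5
gripper_force: 30.0
```

Call:
jog_arm(steps="0 0 0 0 0 0; 0 0 0 0 0 0; 0 0 0 0 0 0; 0 0 0 0 0 0")

```text
time: 21.05
eef_pos: [589.4, -346.3, 180.5]
orientation: [-0.002, 1.0, 0.0, 0.0]
force: [0.6, -0.5, -1.3]
finger_gap: 21.2
gripper_force: 30.0
```

Run:
```python
from h import *
go(588.9,-346.9,88.5)
print(status.state()["finger_gap"])
```

```text
shift [ 0.5 -0.6 92. ] turn z 0 yaw now -179.8
21.24681408234515
```

Call:
jog_arm(steps="0 0 8 0 0 0; 0 0 25 0 0 0; 0 0 45 0 0 0; 0 0 64 0 0 0; 0 0 77 0 0 0; 0 0 85 0 0 0; 0 0 89 0 0 0; 0 0 90 0 0 0; 0 0 90 0 0 0; 0 0 90 0 0 0; 0 0 90 0 0 0; 0 0 90 0 0 0")

```text
time: 22.05
eef_pos: [589.9, -347.6, 91.2]
orientation: [-0.001, 1.0, -0.0, 0.001]
force: [-0.2, -0.2, -1.2]
finger_gap: 21.5
gripper_force: 30.0
```

Run:
```python
from h import *
s=status.state(); print(s["eef_pos"].round(1),s["finger_gap"],s["force"])
c=capture("side"); i=c["image"]; cv2.imwrite("pics/s5.png",cv2.resize(i[320:440,410:570],(800,600)))
```

```text
[ 589.9 -347.6   91.2] 21.53368699615715 [-0.16421867 -0.19315529 -1.16721514]
```

View pics/s5.png

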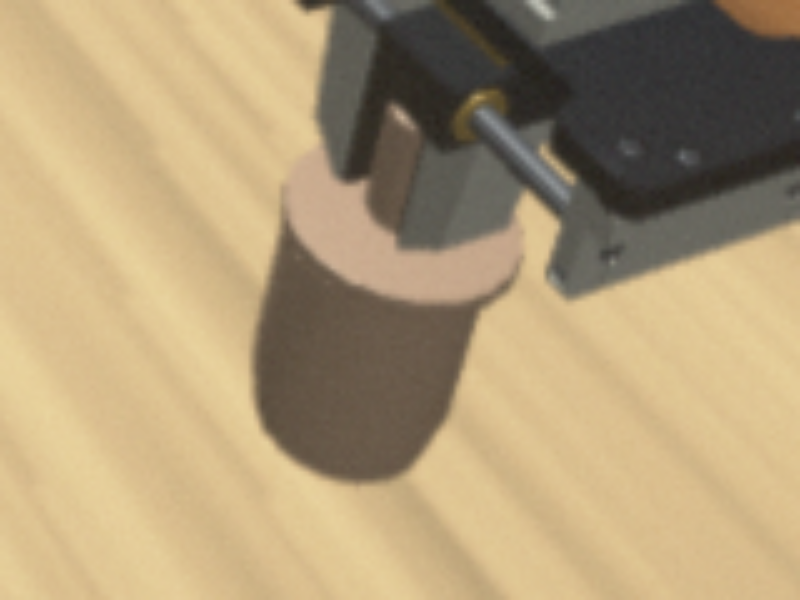

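The lid hovers over the small round pot but sits right of centre: plate 283–522, walls 283–478. I'll check the pot's true centre against the first side image.

Run:
```python
from h import *
c=capture("side"); i0=cv2.imread("pics/side0.png"); R=np.array(c["R"]);t=np.array(c["t"]); f=240/np.tan(np.radians(c["vfov"]/2))
m=buff(i0)
l=cv2.cvtColor(i0,cv2.COLOR_BGR2LAB).astype(int); m=(l[...,2]<148).astype(np.uint8)
def proj(P):
    q=P@R.T+t; s=q[:,:2]/q[:,2:]; return s*(1+c["k1"]*(s**2).sum(1,keepdims=True))*f+[c["cx"],c["cy"]]
a=np.linspace(0,6.28,200)
for n,x,y,z,r in[("rs",588.9,-346.9,76,28),("rl",654.3,-101.9,72,42)]:
    p=proj(np.c_[x+r*np.cos(a),y+r*np.sin(a),z+0*a]); print(n,"pred u",p[:,0].min().round(1),p[:,0].max().round(1),"v",p[:,1].min().round(1),p[:,1].max().round(1))
    u0,u1=int(p[:,0].min())-12,int(p[:,0].max())+12
    k,lb,st,ce=cv2.connectedComponentsWithStats(m); uc,vc=p.mean(0).astype(int); j=lb[vc+18,uc]; print("  comp top v",st[j,1],"bbox",st[j,:4])
    for v in range(int(p[:,1].min())+6,int(p[:,1].max()),4):
        w=np.where(lb[v,u0:u1]==j)[0]+u0; print("  ",v,w.min(),w.max())
```

```text
rs pred u 465.9 508.1 v 352.1 382.7
  comp top v 353 bbox [461 353  47  64]
   358 470 498
   362 467 502
   366 466 505
   370 465 507
   374 464 507
   378 463 506
rl pred u 407.4 454.9 v 250.1 277.2
  comp top v 251 bbox [406 251  50  56]
   256 413 446
   260 410 451
   264 409 454
   268 408 454
   272 408 454
   276 407 453
```

The pot is where I estimated, to about 1 mm, and most of the apparent shift is the plate's extra height. I'll make a 2 mm correction and set it down.

Call:
jog_arm(steps="1 0 0 0 0 0; 2 1 0 0 0 0; 2 1 1 0 0 0; 2 1 2 0 0 0; 2 1 2.5 0 0 0; 2 1 3 0 0 0; 2 1 3.5 0 0 0; 2 1 3.5 0 0 0; 2 1 3.5 0 0 0")

```text
time: 22.9
eef_pos: [587.6, -346.4, 88.2]
orientation: [-0.001, 1.0, -0.0, 0.0]
force: [-2.9, 1.0, 8.3]
finger_gap: 21.7
gripper_force: 30.0
```

Call:
jog_arm(steps="0 0 0 0 0 0; 0 0 0 0 0 0; 0 0 0 0 0 0; 0 0 0 0 0 0; 0 0 0 0 0 0; 0 0 0 0 0 0; 0 0 -10 0 0 0; 0 0 -30 0 0 0; 0 0 -60 0 0 0; 0 0 -80 0 0 0; 0 0 -90 0 0 0; 0 0 -90 0 0 0", hand=-1)

```text
time: 23.9
eef_pos: [589.2, -347.2, 180.5]
orientation: [-0.001, 1.0, -0.001, 0.003]
force: [0.3, -0.8, 0.7]
finger_gap: 91.4
gripper_force: 0.0
```

Run:
```python
from h import *
go(432.2,-279.8,120,180)
```

```text
shift [156.9  67.8  60.5] turn z 0.1 yaw now -179.9
```

Call:
jog_arm(steps="4 2 0 0 0 0; 16 7 0 0 0 0; 36 15 0 0 0 0; 60 25 0 0 0 0; 85 37 0 0 0 0; 110 48 10 0 0 0; 130 56 25 0 0 0; 145 63 40 0 0 0; 153 66 52 0 0 0; 157 68 59 0 0 0; 157 68 60 0 0 0; 157 68 60 0 0 0")

```text
time: 24.9
eef_pos: [429.8, -278.3, 115.8]
orientation: [-0.001, 1.0, 0.001, -0.001]
force: [-1.0, -0.9, 0.5]
finger_gap: 92.0
gripper_force: 0.0
```

Call:
jog_arm(steps="0 0 15 0 0 0; 0 0 40 0 0 0; 0 0 65 0 0 0; 0 0 83 0 0 0; 0 0 94 0 0 0; 0 0 98 0 0 0; 0 0 98 0 0 0; 0 0 98 0 0 0; 0 0 98 0 0 0; 0 0 98 0 0 0")

```text
time: 25.73
eef_pos: [431.1, -279.2, 19.8]
orientation: [-0.001, 1.0, -0.001, 0.001]
force: [-0.4, 0.3, -0.7]
finger_gap: 91.7
gripper_force: 0.0
```

Run:
```python
from h import *
go(432.2,-279.8,18.5,180)
```

```text
shift [-1.1 -0.6  1.3] turn z 0.1 yaw now -179.9
```

Call:
jog_arm(steps="-1 -1 1 0 0 0; -1 -1 1 0 0 0; -1 -1 1 0 0 0; -1 -1 1 0 0 0; -1 -1 1 0 0 0; -1 -1 1 0 0 0; -1 -1 1 0 0 0; -1 -1 1 0 0 0; -1 -1 1 0 0 0; -1 -1 1 0 0 0; -1 -1 1 0 0 0; -1 -1 1 0 0 0", hand=1)

```text
time: 26.73
eef_pos: [431.2, -279.6, 17.7]
orientation: [-0.001, 1.0, 0.0, -0.0]
force: [0.8, 0.1, -0.0]
finger_gap: 21.6
gripper_force: 30.0
```

Call:
jog_arm(steps="0 0 0 0 0 0; 0 0 0 0 0 0; 0 0 0 0 0 0; 0 0 0 0 0 0")

```text
time: 27.07
eef_pos: [431.1, -279.5, 17.7]
orientation: [-0.001, 1.0, 0.0, -0.0]
force: [0.5, 0.1, -0.1]
finger_gap: 21.7
gripper_force: 30.0
```

Run:
```python
from h import *
go(590.3,312.6,180,180-6.9)
```

```text
shift [-160.4  591.8 -162.3] turn z 7.0 yaw now -179.9
```

Call:
jog_arm(steps="0 0 -5 0 0 0; 0 0 -20 0 0 0; 0 0 -45 0 0 0; 0 0 -75 0 0 0; 0 0 -105 0 0 0; 0 0 -135 0 0 0; 0 0 -155 0 0 0; 0 0 -168 0 0 0; 0 0 -172 0 0 0; 0 0 -172 0 0 0; 0 0 -172 0 0 0")

```text
time: 27.98
eef_pos: [430.6, -279.4, 189.1]
orientation: [-0.001, 1.0, 0.0, -0.0]
force: [-1.7, -0.6, -2.2]
finger_gap: 21.6
gripper_force: 30.0
```

Call:
jog_arm(steps="-2 8 0 0 0 0; -8 30 0 0 0 0; -16 60 0 0 0 1; -25 92 0 0 0 1; -34 125 0 0 0 2; -43 158 0 0 0 2; -52 191 0 0 0 3; -61 224 0 0 0 3; -70 255 0 0 0 4; -76 280 0 0 0 4; -79 294 0 0 0 4; -80 300 0 0 0 4")

```text
time: 28.98
eef_pos: [509.8, 24.8, 188.5]
orientation: [0.031, 1.0, 0.001, -0.001]
force: [-0.6, 0.2, -1.3]
finger_gap: 21.5
gripper_force: 30.0
```

Call:
jog_arm(steps="0 0 0 0 0 0; 0 0 0 0 0 0; 0 0 0 0 0 0")

```text
time: 29.23
eef_pos: [510.0, 18.9, 189.1]
orientation: [0.035, 0.999, -0.0, -0.001]
force: [0.3, 0.3, -1.6]
finger_gap: 21.5
gripper_force: 30.0
```

Run:
```python
from h import *
go(590.3,312.6,180,180-6.9); print(status.state()["finger_gap"])
```

```text
shift [-59.7 298.6   9.1] turn z 2.9 yaw now 176.0
21.47793974403576
```

Call:
jog_arm(steps="-2 8 0 0 0 0; -6 30 0 0 0 1; -12 60 0 0 0 1; -18 92 0 0 0 2; -25 125 0 0 0 2; -31 158 0 0 0 3; -38 191 0 0 0 3; -45 224 0 0 0 3; -51 255 0 0 0 3; -56 280 0 0 0 3; -59 294 0 0 0 3; -60 299 0 0 0 3")

```text
time: 30.23
eef_pos: [590.4, 318.1, 189.4]
orientation: [0.059, 0.998, 0.001, -0.0]
force: [0.0, 0.2, -1.1]
finger_gap: 21.7
gripper_force: 30.0
```

Call:
jog_arm(steps="0 0 0 0 0 0; 0 0 0 0 0 0; 0 0 0 0 0 0; 0 0 0 0 0 0")

```text
time: 30.57
eef_pos: [591.1, 312.6, 189.7]
orientation: [0.061, 0.998, -0.001, 0.0]
force: [-0.2, 0.0, -1.7]
finger_gap: 21.3
gripper_force: 30.0
```

Run:
```python
from h import *
go(590.3,312.6,83.5,180-6.9); print(status.state()["finger_gap"])
```

```text
shift [ 8.000e-01 -1.000e-01  1.062e+02] turn z -0.1 yaw now 173.0
21.30524279149211
```

Call:
jog_arm(steps="1 0 8 0 0 0; 1 0 25 0 0 0; 1 0 47 0 0 0; 1 0 69 0 0 0; 1 0 85 0 0 0; 1 0 96 0 0 0; 1 0 103 0 0 0; 1 0 106 0 0 0; 1 0 106 0 0 0; 1 0 106 0 0 0; 1 0 106 0 0 0")

```text
time: 31.48
eef_pos: [590.5, 315.4, 85.0]
orientation: [0.06, 0.998, 0.001, 0.001]
force: [0.1, -0.4, -1.4]
finger_gap: 21.4
gripper_force: 30.0
```

Run:
```python
from h import *
s=status.state(); print(s["eef_pos"].round(1),s["finger_gap"],s["force"])
c=capture("side"); i=c["image"]; cv2.imwrite("pics/s6.png",cv2.resize(i[130:235,250:390],(800,600)))
```

```text
[590.5 315.4  85. ] 21.419638532520302 [ 0.0811703  -0.36349823 -1.41119148]
```

View pics/s6.png

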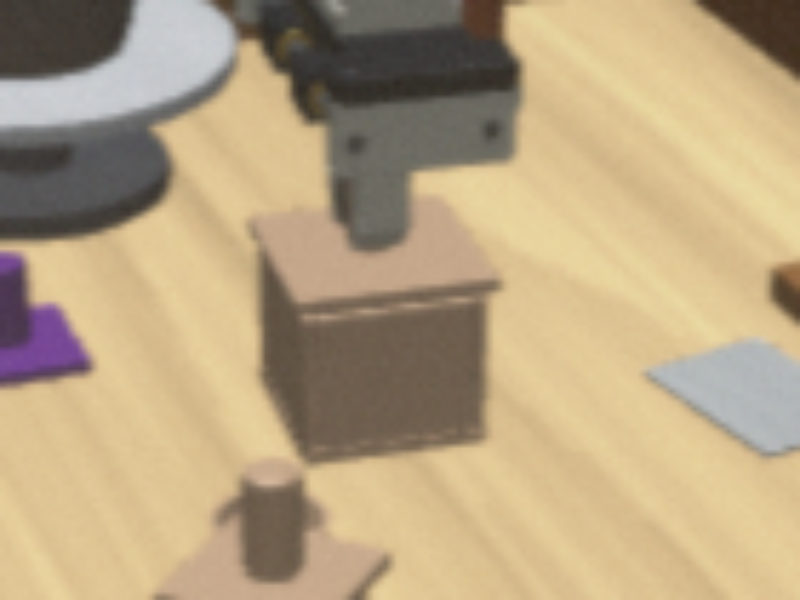

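The large square lid is aligned and hovers just above the rim, with the rim's front edge still visible at crop (390,305). I'll shift it about 3 mm toward the camera and set it down.

Call:
jog_arm(steps="0 -1 0 0 0 0; 0 -2 0 0 0 0; 0 -3 1 0 0 0; 0 -3 2 0 0 0; 0 -3 3 0 0 0; 0 -3 3.5 0 0 0; 0 -3 4 0 0 0; 0 -3 4 0 0 0; 0 -3 4 0 0 0")

```text
time: 32.28
eef_pos: [589.4, 311.7, 80.7]
orientation: [0.06, 0.998, -0.0, 0.0]
force: [-2.7, -2.4, 7.3]
finger_gap: 21.3
gripper_force: 30.0
```

Call:
jog_arm(steps="0 0 0 0 0 0; 0 0 0 0 0 0; 0 0 0 0 0 0; 0 0 0 0 0 0; 0 0 0 0 0 0; 0 0 0 0 0 0; 0 0 -10 0 0 0; 0 0 -30 0 0 0; 0 0 -60 0 0 0; 0 0 -90 0 0 0; 0 0 -115 0 0 0; 0 0 -120 0 0 0", hand=-1)

```text
time: 33.28
eef_pos: [591.8, 313.9, 206.2]
orientation: [0.06, 0.998, 0.002, 0.004]
force: [0.7, 0.6, 0.4]
finger_gap: 91.2
gripper_force: 0.0
```

Call:
jog_arm(steps="10 30 -5 0 0 0; 35 55 -10 0 0 0; 65 80 -10 0 0 0; 95 105 -10 0 0 0; 125 130 -10 0 0 0; 155 150 -10 0 0 0; 175 165 -10 0 0 0; 185 170 -10 0 0 0; 185 170 -10 0 0 0; 185 170 -10 0 0 0")

```text
time: 34.12
eef_pos: [426.8, 502.1, 209.7]
orientation: [0.06, 0.998, -0.0, 0.0]
force: [0.4, -0.7, -0.2]
finger_gap: 91.9
gripper_force: 0.0
```

Run:
```python
from h import *
print(status.state()["eef_pos"])
c=capture("top"); m=buff(c["image"]); cv2.imwrite("pics/t2.png",c["image"])
d=capture("side"); cv2.imwrite("pics/sd2.png",cv2.resize(d["image"][130:430,190:550],(720,600)))
k,l,st,ce=cv2.connectedComponentsWithStats(m)
R=np.array(c["R"]);t=np.array(c["t"]); f=240/np.tan(np.radians(c["vfov"]/2))
for n,x,y,z in[("rl",654.3,-101.9,79),("rs",588.9,-346.9,83),("sl",590.3,312.6,75),("ss",461.5,84.1,81)]:
    q=R@[x,y,z]+t; u=q[:2]/q[2]*f+[c["cx"],c["cy"]]
    i=l[int(u[1])+4,int(u[0])+8]
    ct=max(cv2.findContours((l==i).astype(np.uint8),cv2.RETR_EXTERNAL,cv2.CHAIN_APPROX_NONE)[0],key=len)
    (cx,cy),s,a=cv2.minAreaRect(ray(c,ct[:,0].astype(float),z).astype(np.float32)); print(n,i,np.round([cx,cy,*s,a%90],1),"off",round(np.hypot(cx-x,cy-y),1))
```

```text
[426.80856264 502.08360327 209.66064235]
rl 10 [ 649.5 -101.4   90.4   91.7    1.6] off 4.8
rs 13 [ 588.8 -343.1   71.5   64.5   60.7] off 3.8
sl 12 [589.2 309.2  89.   89.   84.3] off 3.6
ss 16 [462.9  80.2  63.2  64.   42.4] off 4.1
```

View pics/sd2.png

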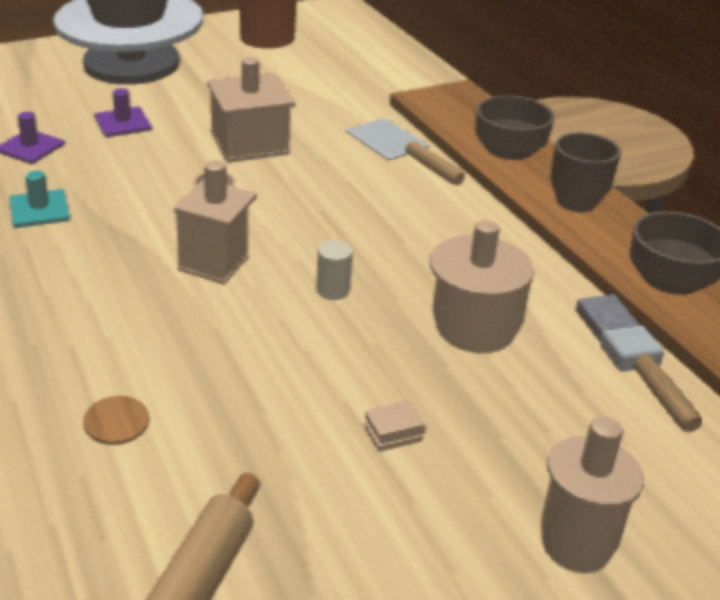

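View pics/t2.png

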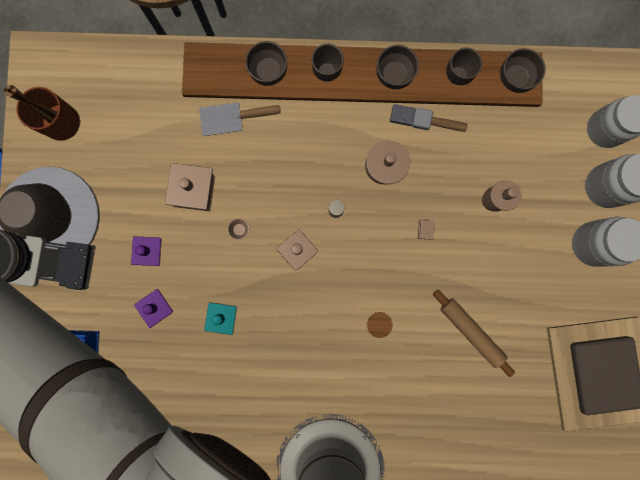

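Both views show all four lids flat on their own pots, centre offsets under 5 mm and square edges parallel. The prop at (336,208) and the bowl at (238,229) haven't moved, and the arm is clear.

```bash
python3 -c "
from workcell import ticket
print(ticket.sign_off())"
```

```text
the job is handed in; nothing more can be done
None
```

All four lids are on their own pots, measured within about 5 mm of centre with the square edges parallel, and the job is handed in after about 34 s of robot time; the judge's verdict was not shown.

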